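Clear, load and latch the brick soak tank

TASK

Get the soak tank ready for the next absorption test: with the scraper block, sweep all the brick chips off the raised platform into the blue trough at its end, then lay all the quarter bricks on the platform, gently and lying down side by side (none on end or stacked), so that they clear the tank walls. Then push the red pad down and hold it until the latch catches and the loaded platform stays down in the tank. Finish with the scraper standing back on its black mat and leave the other things on the bench where they are; do not move chips on the platform with the fingers.

Things in the scene. Friction and masses are not known exactly. Their poses are not given: they have to be found in the camera images.
- tank: steel soak tank fixed to the bench (place and yaw vary), empty. Origin on the bench under its centre; z up, x across it away from the robot, y along it to the robot's left. Inside 170 mm in x by 240 mm in y, walls 4 mm thick. Both long walls and the y = -120 mm wall stand 140 mm above the bench; a rim reaching 8 mm outward tops the long walls
- weir (a point): middle of the top edge of the tank's low wall at y = +120 mm, 126 mm above the bench, 4 mm thick; the tank is open above it and the chip trough hangs outside. Axes as the tank's
- trough (a point): centre of the inner floor of the blue chip trough outside the weir, fixed to the tank, floor 10 mm above the bench; axes as the tank's. Inside 170 mm in x and 94 mm in y; its three outer walls stand 90 mm above the bench; open above. Chips pushed over the weir fall into it
- deck (a point): centre of the upper face of the sprung platform, axes as the tank's. A flat perforated aluminium plate 160 mm in x by 230 mm in y, 5 mm clear of the tank walls all round. Raised, its face is 128 mm above the bench: 12 mm below the tops of the three higher walls and 2 mm above the weir
- housing (a point): centre of the top of the grey plunger housing outside the tank's y = -120 mm wall, 143 mm above the bench, 100 mm in x by 70 mm in y; axes as the tank's. On it are the red push pad and, on its -x side, the brass latch bolt in a guide 21 mm high
- pad (a point): centre of the upper face of the red round push pad (56 mm across, 12 mm thick) on the platform's plunger, above the grey housing, at deck frame (0, -159, +125) mm. It is rigidly joined to the platform and goes down with it
- platform (a joint): m the platform and pad are down: 0 raised, 0.078 bottom stop. A spring pushes up, 17 N at the top to 25 N at the bottom; the bricks' weight counts against it (four sink it under 5 mm). From 0.056 to 0.066 pushing the bolt aside takes up to 4 N more; at 0.074 the bolt has snapped over a catch (within 0.3 s) and holds the platform at about 0.071. Let go earlier, it rises again
- bolt (a joint): m the brass latch bolt is drawn back: 0 shot (its rest place, also when latched), pushed back to about 0.008 while the catch passes, at most 0.014. Drawing it back by hand more than 0.009 releases a latched platform
- bolt_pin (a point): top of the bolt's upright round pin, 10 mm across, 26 mm tall, just beyond the grey housing's edge on the tank's -x side, 184 mm above the bench; pushing it towards the tank's -x draws the bolt
- mat: black rubber mat, fixed, 100 x 180 x 3 mm (own x, y, z), the scraper's parking place, on the bench at the robot's left. Origin at the centre of its underside
- scraper: scraper block standing on the mat, 0.35 kg: a wooden base 44 x 140 x 25 mm (own x, y, z) with a steel-shod foot; on it, centred, an upright grip board 22 mm thick in x, 100 mm long in y, from 24 to 96 mm above the foot. Origin at the centre of its underside, z up. Chips are pushed with the long side of the base, moving along own x
- whole_brick: whole cored red brick, 215 x 102 x 65 mm, lying to the left of the trough; bystander. Origin at the centre of its underside
- sieve_cup: grey plastic sieve cup, 88 mm across the rim, 78 mm high, standing in front of the tank; bystander. Origin at the centre of its underside
- ruler: steel ruler, 200 x 30 x 2 mm, lying flat in front of the tank; bystander. Origin at the centre of its underside, own x along it
- chip1: an irregular red brick chip about 42 x 32 x 20 mm, 30 g, origin at the middle of its underside as it starts. It starts on the platform. Up to five; some may be absent
- chip2: an irregular red brick chip about 42 x 32 x 20 mm, 30 g, origin at the middle of its underside as it starts. It starts on the platform. Up to five; some may be absent
- chip3: an irregular red brick chip about 42 x 32 x 20 mm, 30 g, origin at the middle of its underside as it starts. It starts on the platform. Up to five; some may be absent
- chip4: an irregular red brick chip about 42 x 32 x 20 mm, 30 g, origin at the middle of its underside as it starts. It starts on the platform. Up to five; some may be absent
- chip5: an irregular red brick chip about 42 x 32 x 20 mm, 30 g, origin at the middle of its underside as it starts. It starts on the platform. Up to five; some may be absent
- brick1: a quarter of a cored red brick: a block 104 x 50 x 65 mm (own x, y, z) with two round 30 mm core holes through it along z, about 0.4 kg. Origin at the centre of the block. It starts lying on the bench to the right of the tank with z up. Up to four; some may be absent
- brick2: a quarter of a cored red brick: a block 104 x 50 x 65 mm (own x, y, z) with two round 30 mm core holes through it along z, about 0.4 kg. Origin at the centre of the block. It starts lying on the bench to the right of the tank with z up. Up to four; some may be absent
- brick3: a quarter of a cored red brick: a block 104 x 50 x 65 mm (own x, y, z) with two round 30 mm core holes through it along z, about 0.4 kg. Origin at the centre of the block. It starts lying on the bench to the right of the tank with z up. Up to four; some may be absent
- brick4: a quarter of a cored red brick: a block 104 x 50 x 65 mm (own x, y, z) with two round 30 mm core holes through it along z, about 0.4 kg. Origin at the centre of the block. It starts lying on the bench to the right of the tank with z up. Up to four; some may be absent

How it is judged (in metres and radians):
On the way, in this order (a step that is already met when the one before it is completed fails the run):
1. the scraper is set down on the platform (x of scraper in the frame of deck between -0.08 and 0.08 m and y of scraper in the frame of deck between -0.12 and 0.12 m and z of scraper in the frame of deck below 0.012 m and angle between scraper's own z axis and vertical below 0.2 rad), for 0.1 s.
2. all chips lie in the trough (x of chip1 in the frame of trough between -0.09 and 0.09 m and y of chip1 in the frame of trough between -0.055 and 0.055 m and z of each of chip1, chip2, chip3, chip4, chip5 in the frame of trough below 0.06 m and x of chip2 in the frame of trough between -0.09 and 0.09 m and y of chip2 in the frame of trough between -0.055 and 0.055 m and x of chip3 in the frame of trough between -0.09 and 0.09 m and y of chip3 in the frame of trough between -0.055 and 0.055 m and x of chip4 in the frame of trough between -0.09 and 0.09 m and y of chip4 in the frame of trough between -0.055 and 0.055 m and x of chip5 in the frame of trough between -0.09 and 0.09 m and y of chip5 in the frame of trough between -0.055 and 0.055 m), for 0.3 s.
3. all quarter bricks lie on the platform while it is still up (x of brick1 in the frame of deck between -0.065 and 0.065 m and y of brick1 in the frame of deck between -0.095 and 0.095 m and z of brick1 in the frame of deck between 0.012 and 0.042 m and x of brick2 in the frame of deck between -0.065 and 0.065 m and y of brick2 in the frame of deck between -0.095 and 0.095 m and z of brick2 in the frame of deck between 0.012 and 0.042 m and x of brick3 in the frame of deck between -0.065 and 0.065 m and y of brick3 in the frame of deck between -0.095 and 0.095 m and z of brick3 in the frame of deck between 0.012 and 0.042 m and x of brick4 in the frame of deck between -0.065 and 0.065 m and y of brick4 in the frame of deck between -0.095 and 0.095 m and z of brick4 in the frame of deck between 0.012 and 0.042 m and value of joint platform below 0.03 m), for 0.3 s.
4. the loaded platform is down and the latch bolt has shot over its catch (x of brick1 in the frame of deck between -0.065 and 0.065 m and y of brick1 in the frame of deck between -0.095 and 0.095 m and z of brick1 in the frame of deck between 0.012 and 0.042 m and x of brick2 in the frame of deck between -0.065 and 0.065 m and y of brick2 in the frame of deck between -0.095 and 0.095 m and z of brick2 in the frame of deck between 0.012 and 0.042 m and x of brick3 in the frame of deck between -0.065 and 0.065 m and y of brick3 in the frame of deck between -0.095 and 0.095 m and z of brick3 in the frame of deck between 0.012 and 0.042 m and x of brick4 in the frame of deck between -0.065 and 0.065 m and y of brick4 in the frame of deck between -0.095 and 0.095 m and z of brick4 in the frame of deck between 0.012 and 0.042 m and value of joint platform above 0.066 m and value of joint bolt below 0.004 m), for 0.3 s.
At the end, for the whole second after the job is handed in: Chips in the trough; all quarter bricks lying on the platform (centres within 65 mm in x, 95 mm in y of the deck centre, not on end or stacked); platform latched (joint over 0.066 m, bolt within 4 mm of shot); scraper upright on its mat, within 50 mm of its centre; all at rest (all of step 2 and all of step 4 and horizontal distance between scraper and mat below 0.05 m and angle between scraper's own z axis and vertical below 0.12 rad and height (world z) of scraper below 0.012 m and linear speed of each of brick1, brick2, brick3, brick4, chip1, chip2, chip3, chip4, chip5, scraper below 0.03 m/s); the robot touches nothing.
It fails at once if the whole brick was knocked out of place (distance of whole_brick from where it was at the start of the episode above 0.03 m).
It fails at once if the sieve cup was knocked out of place (distance of sieve_cup from where it was at the start of the episode above 0.03 m).
It fails at once if the steel ruler was knocked out of place (distance of ruler from where it was at the start of the episode above 0.03 m).
It fails at once if a chip still on the platform was pushed or picked with the fingers instead of the scraper ((contact force between the fingers and chip1 above 1 N and x of chip1 in the frame of deck between -0.085 and 0.085 m and y of chip1 in the frame of deck between -0.118 and 0.118 m and z of chip1 in the frame of deck between -0.006 and 0.03 m) or (contact force between the fingers and chip2 above 1 N and x of chip2 in the frame of deck between -0.085 and 0.085 m and y of chip2 in the frame of deck between -0.118 and 0.118 m and z of chip2 in the frame of deck between -0.006 and 0.03 m) or (contact force between the fingers and chip3 above 1 N and x of chip3 in the frame of deck between -0.085 and 0.085 m and y of chip3 in the frame of deck between -0.118 and 0.118 m and z of chip3 in the frame of deck between -0.006 and 0.03 m) or (contact force between the fingers and chip4 above 1 N and x of chip4 in the frame of deck between -0.085 and 0.085 m and y of chip4 in the frame of deck between -0.118 and 0.118 m and z of chip4 in the frame of deck between -0.006 and 0.03 m) or (contact force between the fingers and chip5 above 1 N and x of chip5 in the frame of deck between -0.085 and 0.085 m and y of chip5 in the frame of deck between -0.118 and 0.118 m and z of chip5 in the frame of deck between -0.006 and 0.03 m)).
It fails at once if a quarter brick was dropped or banged onto the platform (contact force between any of brick1, brick2, brick3, brick4 and platform above 50 N).
Of chip1, chip2, chip3, chip4, chip5 only 3 to 5 are there at a start; the rules pass over those that are not, and their reading is None.
Of brick1, brick2, brick3, brick4 only 2 to 4 are there at a start; the rules pass over those that are not, and their reading is None.
At some moment in a run one of brick1, brick2, brick3, brick4, scraper may be knocked a few centimetres aside while the robot is not near it.
It also fails if it takes over 210 s, if anything falls off the work surface, if the arm or the gripper's body presses on something with over 40 N, if the wrist force passes 120 N, or if a joint passes its speed limit or range.

ROBOT

A 6-joint arm with a two-finger parallel gripper is mounted at the origin on the work surface. World frame = base frame: x ahead of the robot, y to its left, z up, the work surface at z = 0. Lengths are in mm, angles in rad, forces in N, time in s.
With the tool pointing down it reaches from about 300 to 775 mm from the base axis. Payload 14.6 kg.
Tool frame: the origin (TCP) lies midway between the tips of the shut fingers; the grasp point (between the pads) lies 19 mm behind it (ctrl.grip_point_offset is the distance from the TCP to the grasp point, in mm); z points along the fingers, y is the line along which they close (so a half turn about z gives the same grasp; the last joint's range is limited). The gripper opens to 94 mm and grips with 3 to 60 N. Pads are 16 mm wide; open, the fingers measure 119 mm over their backs; the gripper's body (75 mm by 177 mm) begins 78 mm behind the grasp point.
Start: joints at [-1.359, 0.3, 1.521, -0, 1.321, -0.067], TCP at [151.354, -528.754, 205.446] pointing down, gripper open.
Joint ranges: [-3.03, 3.03], [-0.79, 2.21], [0.23, 2.52], [-1.04, 4.18], [0, 3.07], [-2.55, 2.55]. Speed limits (rad/s): [2.22, 2.22, 2.57, 3.14, 3.14, 3.14].

INTERFACE

Orientations are given as a 3x3 rotation matrix whose columns are the frame's x, y, z axes.
In Python, from station import ctrl, planner, cams, job, boxes_of, masks_of gives the robot as it stands. The module is installed in compiled form; this text tells all that it offers. Calls block until the motion is done:
- ctrl.move_to(position, orientation): joint-space move of the TCP to a pose.
- ctrl.move_straight(position, speed=150, attitude=None, force_limit=None): straight line of the TCP; attitude=None keeps the orientation; speed is the mean speed in mm/s. With force_limit (N) it stops when the force on the tool has changed by that much, and returns True; else False.
- ctrl.set_joints(angles): joint-space move.
- ctrl.release() and ctrl.grab(): open the fingers fully, or close them until they stop; the grip force is fixed at half the most.
- ctrl.dwell(seconds).
- planner.solve_ik(position, orientation): joint angles nearest the present ones, or None.
- ctrl.sense(): the state.
- cams.get_image(name): name is "scene" or "top" or "wrist"; returns a dict with "pixels" (400x640x3 uint8, red, green, blue), "K" (3x3 intrinsics, pixels), "k1" (the pictures are not rectified: a ray, as slopes to the right and down, at radius r is drawn at 1 + k1 r^2 times it, then the intrinsics apply), "origin" and "orientation" of the camera in the world; the wrist camera has in their place "T_tool_cam" (4x4, takes a point from camera to tool coordinates, whose origin is the TCP and whose axes are the flange's). Camera axes: x right, y up, looking along -z (the intrinsics and any distortion apply to the point x, -y, -z); pixel columns grow to the right and rows downward; lengths in mm; the calibration is good to about 2 mm. A picture is of the moment at which its call begins: read the wrist's pose just before it. There is no depth.
A pose or a line that the arm cannot do raises ctrl.Unreachable and nothing moves.
- job.sign_off(): hands the job in; it is judged then, once.
Trained networks look in a picture, given as the dict that the camera call returned (one of the last four; its "shot" number tells which), for a name from the list of things; names that differ only in an ending like _2 or _b are one class to them, and where a whole thing is asked for, a point or a joint stands for the part that bears it (a point fixed in the world has none). Each returns a list of dicts, best first, with "confidence" (0 to 1); they miss things now and then, are a little off and sometimes report something else, mostly with a low value. They report only what shows in the picture. A call takes as long as a camera call.
- boxes_of(picture, target): "point" ([x, y, z] in mm, in world coordinates, good to about 4 mm: the middle of the surface that is visible of it).
- masks_of(picture, target): "region" (400x640 bool, what is visible of it).
The state is a dict: "time": time; "joint_pos": joint angles; "qd": joint speeds; "effort": joint torques, N m; "tcp_pos": TCP position; "ee_rot": TCP orientation; "force": force on the tool from outside, world axes, zero at the start; "moment": the same for the moment, N m; "gripper_width": opening from 0.0 (shut) to 1.0 (fully open); "finger_force": force on a finger pad.
Only numpy, scipy, OpenCV 4.12 (cv2) and the standard library are available. Lean on these libraries where they do the work, as an engineer would, in place of code of your own. Each camera call takes 0.05 s, during which the arm holds its last target. There are 200 camera calls.

## Working session

There is one attempt and no reset: what is moved stays moved. The work goes in short steps, each a Python script; the robot and the scene stay as the last script left them, time stands still between calls to the robot, and variables do not carry over. Pictures are saved under pics/ and viewed, at most 14 in all, crops included, and the job is handed in when it is done.

```bash
mkdir -p pics; cat > h.py <<'E'
import numpy as np, cv2
from station import ctrl, planner, cams, job, boxes_of, masks_of
def save(p,n): cv2.imwrite(f'pics/{n}.png',p['pixels'][:,:,::-1])
def pose(p):
    if 'origin' in p: return np.array(p['orientation'],float),np.array(p['origin'],float)
    T=np.array(p['T_tool_cam']);s=p['s'];R=np.array(s['ee_rot']);return R@T[:3,:3],R@T[:3,3]+np.array(s['tcp_pos'])
def shot(n):
    s=ctrl.sense();p=cams.get_image(n);p['s']=s;return p
def to_plane(p,uv,z):
    """pixels (N,2) -> world xy on plane z"""
    uv=np.asarray(uv,float).reshape(-1,1,2);R,o=pose(p)
    q=cv2.undistortPoints(uv,np.array(p['K'],float),np.array([p['k1'],0,0,0.])).reshape(-1,2)
    d=np.c_[q[:,0],-q[:,1],-np.ones(len(q))]@R.T
    return (o+d*((z-o[2])/d[:,2:3]))[:,:2]
def to_pix(p,X):
    R,o=pose(p);c=(np.asarray(X,float).reshape(-1,3)-o)@R
    x=np.c_[c[:,0]/-c[:,2],-c[:,1]/-c[:,2]];r2=(x**2).sum(1,keepdims=True);x=x*(1+p['k1']*r2)
    K=np.array(p['K']);return np.c_[K[0,0]*x[:,0]+K[0,2],K[1,1]*x[:,1]+K[1,2]]
def down(a):
    """tool down, tool y (closing line) at world angle a"""
    y=np.array([np.cos(a),np.sin(a),0]);z=np.array([0,0,-1.]);return np.c_[np.cross(y,z),y,z]
E
python3 - <<'E'
from h import *
for n in ('top','scene'):
    p=shot(n);save(p,n+'0');print(n,p['origin'],np.round(p['orientation'],2).tolist(),p['k1'])
    for t in 'tank trough deck housing pad bolt_pin mat scraper whole_brick sieve_cup ruler chip1 brick1'.split():
        print(t,[(round(b['confidence'],2),np.round(b['point']).tolist()) for b in boxes_of(p,t)])
s=ctrl.sense();print(s['time'],s['force'],ctrl.grip_point_offset)
E
```

```text
top [ 403.3434041    26.61358051 1629.34822718] [[0.0, 1.0, -0.08], [-1.0, 0.0, 0.0], [0.0, 0.08, 1.0]] -0.05704070313890186
tank [(0.56, [593.0, 135.0, 128.0]), (0.18, [363.0, 232.0, 4.0])]
trough [(0.91, [593.0, 136.0, 128.0]), (0.74, [634.0, 183.0, 145.0])]
deck [(0.95, [600.0, 104.0, 126.0])]
housing [(0.85, [594.0, 140.0, 128.0]), (0.26, [596.0, 100.0, 130.0])]
pad [(0.96, [594.0, 99.0, 128.0])]
bolt_pin [(0.49, [544.0, -45.0, 160.0])]
mat [(0.92, [361.0, 230.0, 3.0]), (0.16, [485.0, 488.0, 67.0])]
scraper [(0.61, [386.0, 213.0, 27.0])]
whole_brick [(0.63, [484.0, 484.0, 69.0]), (0.5, [593.0, 132.0, 128.0])]
sieve_cup [(0.92, [375.0, 49.0, 11.0]), (0.35, [592.0, 132.0, 126.0])]
ruler [(0.89, [403.0, -46.0, 4.0]), (0.46, [592.0, 135.0, 130.0])]
chip1 [(0.61, [564.0, 88.0, 146.0]), (0.6, [632.0, 180.0, 147.0]), (0.56, [542.0, 192.0, 146.0]), (0.5, [599.0, 154.0, 140.0])]
brick1 [(0.82, [554.0, -259.0, 59.0]), (0.56, [547.0, -410.0, 62.0])]
scene [1103.35324044  611.7828008   683.73741583] [[-0.69, -0.39, 0.61], [0.73, -0.38, 0.57], [0.01, 0.84, 0.54]] -0.04553443647852389
tank [(0.81, [613.0, 188.0, 102.0])]
trough [(0.3, [605.0, 108.0, 129.0])]
deck [(0.77, [607.0, 107.0, 131.0]), (0.4, [400.0, 237.0, 46.0])]
housing [(0.88, [615.0, 195.0, 101.0])]
pad [(0.68, [599.0, 110.0, 129.0])]
bolt_pin [(0.62, [541.0, -40.0, 162.0])]
mat [(0.82, [371.0, 304.0, -0.0])]
scraper [(0.76, [400.0, 233.0, 48.0]), (0.68, [643.0, 189.0, 142.0])]
whole_brick [(0.71, [524.0, 497.0, 63.0]), (0.34, [610.0, 188.0, 100.0])]
sieve_cup [(0.77, [357.0, 42.0, 62.0]), (0.63, [611.0, 192.0, 100.0]), (0.36, [403.0, 238.0, 50.0])]
ruler [(0.28, [602.0, 110.0, 125.0])]
chip1 [(0.69, [609.0, 158.0, 143.0]), (0.56, [643.0, 193.0, 143.0]), (0.48, [549.0, 200.0, 142.0]), (0.48, [570.0, 96.0, 147.0]), (0.48, [646.0, 109.0, 142.0])]
brick1 [(0.64, [567.0, -240.0, 53.0]), (0.55, [557.0, -404.0, 47.0])]
1.4 [-0.25626418  0.40758162 -0.38768986] 18.8
```

View pics/top0.png

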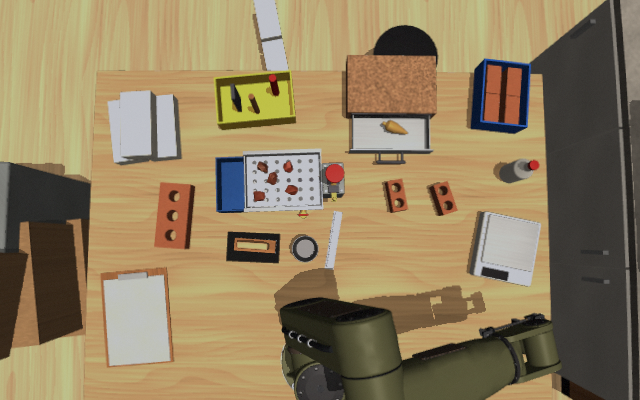

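View pics/scene0.png

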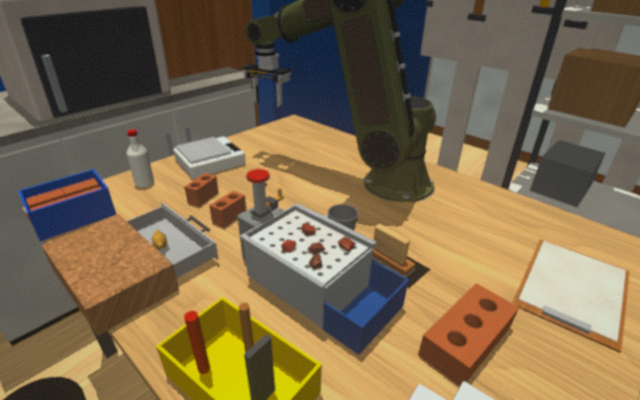

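The top view shows the tank with its trough to the left at pixels (217–323, 150–212), five chips on the deck, and the pad at (334, 174). Two quarter bricks are at (396, 195) and (443, 198), and the scraper is on its mat at (254, 246). The scene view agrees. I'll fit the poses from masks next.

```bash
cat >> h.py <<'E'
def rect(p,m,z):
    """min-area rectangle of mask on plane z: centre, long-axis angle, (long, short)"""
    v,u=np.nonzero(m);w=to_plane(p,np.c_[u,v],z)
    (c,(a,b),t)=cv2.minAreaRect(w.astype(np.float32));t=np.radians(t)
    if a<b: a,b,t=b,a,t+np.pi/2
    return np.array(c),(t+np.pi/2)%np.pi-np.pi/2,(a,b)
E
python3 - <<'E'
from h import *
def rep(p,names):
    for t,z in names:
        for m in masks_of(p,t)[:3]:
            c,a,s=rect(p,m['region'],z);print(t,round(m['confidence'],2),m['region'].sum(),np.round(c,1),round(a,3),np.round(s,1))
p=shot('top')
rep(p,[('tank',140),('deck',128),('mat',3),('scraper',96),('whole_brick',65),('ruler',2),('brick1',65),('pad',253),('trough',90),('sieve_cup',78)])
ctrl.move_to([520,80,480],down(0))
p=shot('wrist');save(p,'w1');np.save('w1s.npy',p['s'],allow_pickle=True)
rep(p,[('deck',128),('tank',140),('scraper',96),('mat',3),('pad',253)])
print(np.round(p['T_tool_cam'],2).tolist(),p['K'])
print([(round(b['confidence'],2),np.round(b['point']).tolist()) for b in boxes_of(p,'chip1')])
E
```

```text
tank 0.59 6675 [584.  128.4] -1.566 [408.6 215.8]
tank 0.36 24 [541.4 -44.4] 0.001 [22.1  6.3]
tank 0.21 103 [633.7 179.5] 1.109 [41.4 28.4]
deck 0.92 3508 [596.8  78. ] -1.505 [313.1 165.5]
deck 0.54 70 [637.8 101.6] 0.008 [29.  25.5]
mat 0.84 883 [378.4 226.3] -1.565 [180.5  98.4]
scraper 0.96 554 [387.9 208.3] 1.506 [135.6  42.4]
scraper 0.4 990 [382.1 214.5] 1.545 [169.8  95.6]
whole_brick 0.93 2153 [483.1 479.7] -0.07 [215.9 116.5]
whole_brick 0.5 6666 [593.1 133.4] -1.566 [429.2 226.7]
whole_brick 0.36 542 [ 545.9 -407.5] 0.305 [100.6  66.2]
ruler 0.68 520 [404.2 -49.3] -0.179 [198.2  32.1]
brick1 0.87 569 [ 542.9 -409.9] 0.322 [104.6  67.5]
brick1 0.75 465 [ 553.  -252.9] 0.196 [104.   59.9]
pad 0.7 3302 [580.7  75.9] -1.532 [284.2 149. ]
trough 0.73 6911 [591.9 130.4] -1.548 [422.2 229.7]
sieve_cup 0.93 614 [375.6  48.2] -1.566 [87.7 84.1]
deck 0.68 9530 [596.5  49.7] -1.531 [368.4 160.6]
tank 0.69 313 [599.  151.3] -0.306 [40.6 28.1]
tank 0.64 20954 [587.7  98.3] -1.533 [453.3 207.4]
scraper 0.97 1749 [398.6 210.5] 1.524 [125.6  50.1]
scraper 0.67 9696 [600.2  43.2] -1.529 [390.9 171.7]
mat 0.71 2151 [378.6 226.6] 1.532 [180.8  99.5]
pad 0.79 9339 [577.9  74.3] -1.532 [281.8 122.4]
[[-0.0, 0.97, 0.26, 75.01], [1.0, 0.0, 0.0, -1.87], [0.0, 0.26, -0.97, -179.29], [0.0, 0.0, 0.0, 1.0]] [[276.68944035   0.         322.17987821]
 [  0.         276.68944035 200.09817262]
 [  0.           0.           1.        ]]
[(0.76, [544.0, 196.0, 145.0]), (0.7, [596.0, 148.0, 145.0]), (0.66, [633.0, 183.0, 146.0]), (0.5, [564.0, 94.0, 149.0])]
```

View pics/w1.png

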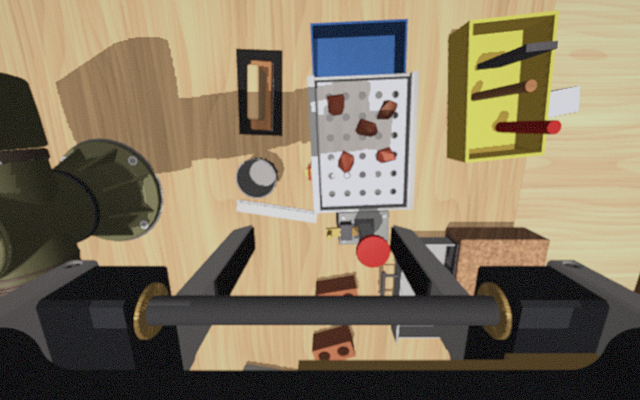

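The wrist view shows the tank with its rim corners near (310, 75), (412, 73), (413, 209) and (315, 213). The pad is at (373, 251), and the scraper stands on its mat at (260, 93). I'll fit the tank pose and check it with an overlay.

```bash
python3 - <<'E'
from h import *
from scipy.optimize import least_squares
def red(p,box):
    hsv=cv2.cvtColor(p['pixels'],cv2.COLOR_RGB2HSV);m=((hsv[...,0]<4)|(hsv[...,0]>176))&(hsv[...,1]>190)&(hsv[...,2]>110)
    b=np.zeros_like(m);x0,y0,x1,y1=box;b[y0:y1,x0:x1]=1;m&=b
    n,l,s,c=cv2.connectedComponentsWithStats(m.astype(np.uint8));i=1+s[1:,4].argmax();return (l==i)
pw=shot('wrist');pt=shot('top')
for p,b in((pw,(340,220,410,280)),(pt,(315,155,350,195))):
    r=red(p,b);print('pad',r.sum(),rect(p,r,253))
    hsv=cv2.cvtColor(p['pixels'],cv2.COLOR_RGB2HSV);m=(hsv[...,0]>100)&(hsv[...,0]<125)&(hsv[...,1]>150)
    if p is pw: m[:, :300]=0;m[:,420:]=0;m[100:]=0
    else: m[:150]=0;m[215:]=0;m[:,:210]=0;m[:,250:]=0
    print('trough',m.sum(),rect(p,m,90))
# rim corners by hand at z=140
print(to_plane(pw,[(308,75),(412,73),(413,209),(314,213)],140))
pad=np.mean([rect(pw,red(pw,(340,220,410,280)),253)[0]],0)
import sys
cr=pw['pixels'][10:270,290:440];cv2.imwrite('pics/crop1.png',cv2.resize(cr,None,fx=2.3,fy=2.3,interpolation=cv2.INTER_CUBIC)[:,:,::-1])
E
```

```text
pad 6 (array([580.2923584 , -19.34565544]), np.float64(0.8419605091574232), (9.124916076660156, 1.1811190843582153))
trough 3658 (array([585.66265869, 295.57928467]), np.float64(0.0381863594684817), (171.89535522460938, 87.02655792236328))
pad 5 (array([615.92364502, -22.95929527]), np.float64(-0.7772410341365901), (8.321523666381836, 4.14462947845459))
trough 1429 (array([582.94122314, 292.1151123 ]), np.float64(0.022023984352683712), (177.58514404296875, 85.36286926269531))
[[493.29438579 241.77175051]
 [673.45172333 244.88288631]
 [695.57642513  -0.88236388]
 [501.62912447  -8.98177295]]
```

View pics/crop1.png

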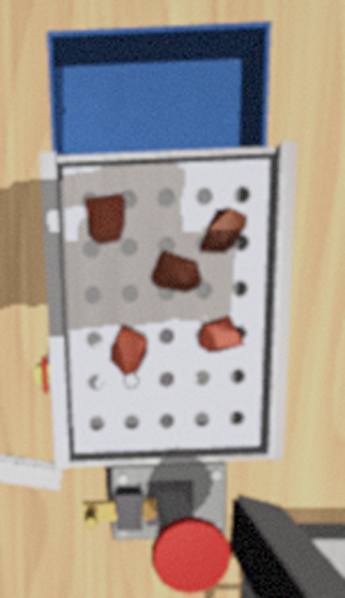

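```bash
python3 - <<'E'
from h import *
from scipy.optimize import least_squares
pw=shot('wrist');pt=shot('top')
def pad(p,box):
    x0,y0,x1,y1=box;I=p['pixels'].astype(int);m=np.zeros(I.shape[:2],bool);m[y0:y1,x0:x1]=True
    m&=(I[...,0]>130)&(I[...,1]<70)&(I[...,2]<70);m=m.astype(np.uint8);n,l,s,c=cv2.connectedComponentsWithStats(m)
    return rect(p,l==1+s[1:,4].argmax(),253)
print(pad(pw,(340,220,410,280)),pad(pt,(315,155,350,195)))
q=np.array([(62,165),(274,157),(264,450),(73,460),(42,152),(295,142),(283,460),(55,468)])/2.3+[290,10]
M=np.array([(-80,115,128),(80,115,128),(80,-115,128),(-80,-115,128),(-97,120,140),(97,120,140),(97,-122,140),(-97,-122,140)],float)
W=np.r_[to_plane(pw,q[:4],128),to_plane(pw,q[4:],140)];print(W.round(1).tolist())
def T(x,M):
    c,s=np.cos(x[2]),np.sin(x[2]);return np.c_[M[:,:2]@np.array([[c,s],[-s,c]])+x[:2],M[:,2]]
r=least_squares(lambda x:(T(x,M)[:,:2]-W).ravel(),[590,120,0],loss='soft_l1',f_scale=3);x=r.x
print(x,(T(x,M)[:,:2]-W).round(1).tolist())
print('pad pred',T(x,np.array([[0,-159,253.]])))
for b in boxes_of(pw,'chip1'): print(b['confidence'],b['point'])
o=[]
for p,bx in((pw,(290,10,440,270)),(pt,(205,130,365,230))):
    I=cv2.resize(p['pixels'],None,fx=3,fy=3,interpolation=cv2.INTER_CUBIC)
    def poly(P,col,cl=True): cv2.polylines(I,[np.int32((to_pix(p,T(x,np.array(P,float)))+.5)*3)],cl,col,1,cv2.LINE_AA)
    poly([(-80,115,128),(80,115,128),(80,-115,128),(-80,-115,128)],(0,255,0));poly([(-97,124,140),(97,124,140),(97,-124,140),(-97,-124,140)],(255,0,255))
    a=np.linspace(0,6.28,40);poly(np.c_[28*np.cos(a),28*np.sin(a)-159,0*a+253],(0,255,255))
    poly([(-85,124,90),(85,124,90),(85,218,90),(-85,218,90)],(255,255,0))
    o.append(I[bx[1]*3:bx[3]*3,bx[0]*3:bx[2]*3])
h=600
o[0]=cv2.resize(o[0],None,fx=.75,fy=.75);
c=np.zeros((600,800,3),np.uint8);c[:585,:o[0].shape[1]]=o[0][:585];c[:300,320:800]=o[1][:300,:480];cv2.imwrite('pics/ov.png',c[:,:,::-1])
E
```

```text
(array([597.79284668, -36.87159348]), np.float64(-0.3205390009083189), (52.366756439208984, 51.49485778808594)) (array([599.83966064, -40.49175262]), np.float64(0.0018812859923191816), (53.01810836791992, 49.64454650878906))
[[508.5, 232.7], [672.6, 238.4], [682.7, 2.6], [516.8, -6.4], [493.6, 240.1], [684.1, 247.0], [695.8, -2.8], [501.4, -9.9]]
[5.94232700e+02 1.18211462e+02 3.78645239e-02] [[1.5, -2.6], [-2.7, -2.3], [-4.1, 3.7], [1.9, 6.7], [-0.9, -5.7], [2.6, -5.2], [-0.0, 2.8], [0.5, 2.5]]
pad pred [[600.25172079 -40.67457053 253.        ]]
0.82 [631.4, 182.5, 143.0]
0.78 [598.0, 149.0, 143.4]
0.77 [634.7, 100.9, 149.4]
0.66 [599.5, 107.2, 127.8]
0.63 [543.4, 197.1, 144.3]
0.6 [563.2, 92.7, 149.3]
```

View pics/ov.png

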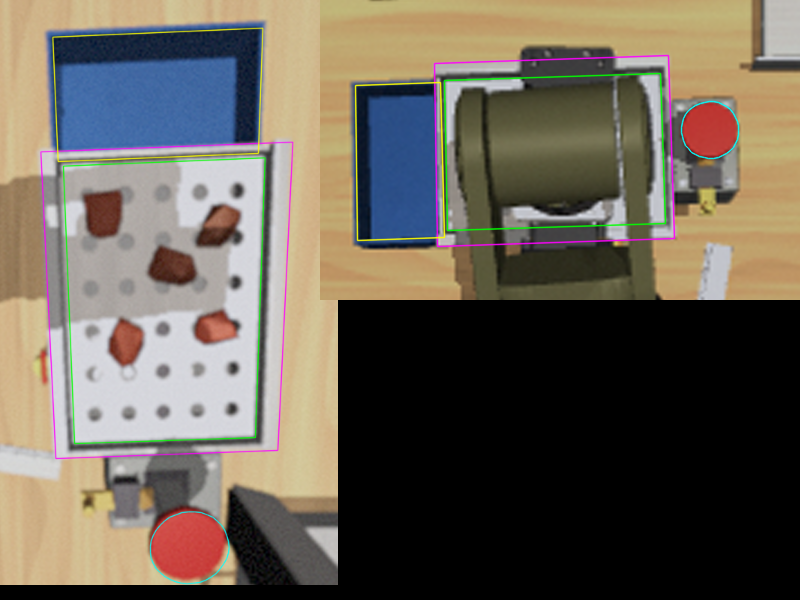

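The overlay fits the deck, trough and pad to within about 2 mm, so I take the tank at (593.6, 119.3) with yaw 0.037. Next is a close look at the scraper.

```bash
cat >> h.py <<'E'
TX,TY,TA=593.6,119.3,.037
def tw(x,y):
    c,s=np.cos(TA),np.sin(TA);return np.array([TX+c*x-s*y,TY+s*x+c*y])
def wt(x,y):
    c,s=np.cos(TA),np.sin(TA);d=np.array([x-TX,y-TY]);return np.array([c*d[0]+s*d[1],-s*d[0]+c*d[1]])
E
python3 - <<'E'
from h import *
ctrl.move_to([385,150,300],down(0))
p=shot('wrist')
for m in masks_of(p,'scraper')[:1]: print(m['confidence'],rect(p,m['region'],25),rect(p,m['region'],96))
for m in masks_of(p,'mat')[:1]: print(m['confidence'],rect(p,m['region'],3))
print(to_pix(p,[385,215,25]))
u,v=np.int32(to_pix(p,[385,215,50])[0]);print(u,v)
cv2.imwrite('pics/scr.png',cv2.resize(p['pixels'][max(v-110,0):v+110,u-90:u+90],None,fx=2.6,fy=2.6,interpolation=cv2.INTER_CUBIC)[:,:,::-1]);print(max(v-110,0),u-90)
for a in (0,np.pi,):
  for z in(300,):print(planner.solve_ik([385,215,110],down(a)))
for y in (-92,120):
  for s in (1,-1):
    print(planner.solve_ik([*tw(0,y),200],down(TA+s*np.pi/2)))
E
```

```text
0.77 (array([385.83587646, 218.24072266]), np.float64(1.5103966322202265), (139.15786743164062, 43.91037368774414)) (array([385.49597168, 219.28422546]), np.float64(1.5103963659041177), (117.46176147460938, 37.06428527832031))
0.86 (array([379.72244263, 225.61947632]), np.float64(1.534989060674345), (180.1043701171875, 101.5765609741211))
[[322.76591834 133.30409609]]
322 133
23 232
[ 4.26205738e-01  1.70454440e-01  1.92243494e+00 -4.44089210e-16
  1.04870327e+00  4.26205738e-01]
None
[-1.54784423e-02  4.10651862e-01  1.38464853e+00 -4.44089210e-16
  1.34629226e+00 -1.62327477e+00]
[-1.54784423e-02  4.10651862e-01  1.38464853e+00 -4.44089210e-16
  1.34629226e+00  1.51831788e+00]
[ 3.28104628e-01  4.98133892e-01  1.25927316e+00 -4.44089210e-16
  1.38418560e+00 -1.27969170e+00]
[ 3.28104628e-01  4.98133892e-01  1.25927316e+00 -4.44089210e-16
  1.38418560e+00  1.86190095e+00]
```

View pics/scr.png

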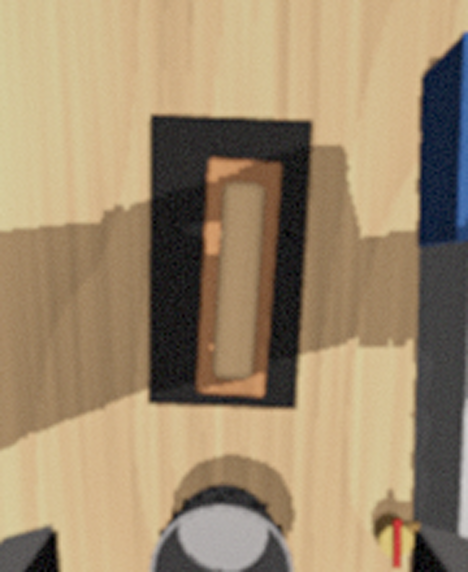

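The scraper is at (386, 218) with a closing direction of -0.06 rad, and the nearest chip edge is at deck y of about -47. I'll grasp it, set it down at deck y = -92 and sweep.

```bash
python3 - <<'E'
from h import *
ctrl.release()
ctrl.move_to([385.8,218.2,180],down(-.06))
print(ctrl.move_straight([385.8,218.2,53],speed=100,force_limit=15))
ctrl.grab();s=ctrl.sense();print(s['gripper_width'],s['finger_force'],s['tcp_pos'])
ctrl.move_straight([385.8,218.2,260],speed=150)
R=down(TA-np.pi/2)
ctrl.move_to([*tw(0,-92),270],R)
s=ctrl.sense();print(s['gripper_width'],s['time'])
ctrl.move_straight([*tw(0,-92),190],speed=100)
f=ctrl.move_straight([*tw(0,-92),168],speed=20,force_limit=4);s=ctrl.sense();print(f,s['tcp_pos'],s['force'],s['gripper_width'])
ctrl.dwell(.3)
p=shot('wrist');save(p,'w2');p=shot('scene');save(p,'s2')
E
```

```text
False
0.23357512278953432 29.998745620250702 [385.60920192 218.09683546  52.80956369]
0.2317255387124855 12.3
True [596.94271221  27.34310091 177.82605878] [ 0.09159694  0.15191573 -1.80380613] 0.2343847310265918
```

View pics/s2.png

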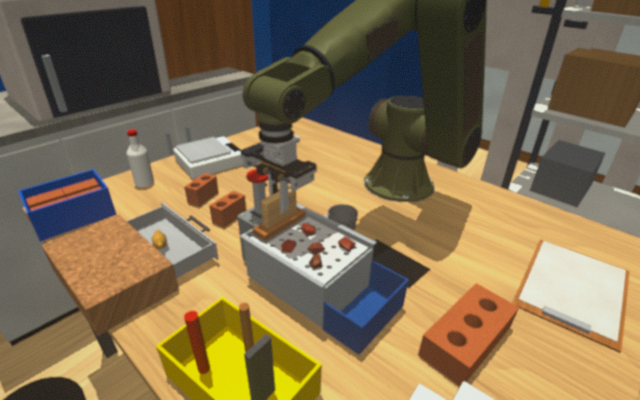

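The scraper stands on the deck behind all five chips, so I can sweep.

```bash
python3 - <<'E'
from h import *
z=177.8
ctrl.move_straight([*tw(0,60),z],speed=70);s=ctrl.sense();print(s['tcp_pos'],s['force'],s['gripper_width'])
ctrl.move_straight([*tw(0,120),z+.5],speed=60);s=ctrl.sense();print(s['tcp_pos'],s['force'],s['time'])
ctrl.dwell(.3)
p=shot('scene');save(p,'s3')
ctrl.move_straight([*tw(0,120),250],speed=120)
ctrl.move_to([*tw(0,-20),420],down(TA))
p=shot('wrist');save(p,'w3')
for q in (p,shot('scene')):
    print([(round(b['confidence'],2),wt(*b['point'][:2]).round(),round(b['point'][2])) for b in boxes_of(q,'chip1')])
E
python3 -c "
import cv2,numpy as np
a=cv2.imread('pics/s3.png')[150:380,200:460];b=cv2.imread('pics/w3.png')
c=np.zeros((600,800,3),np.uint8);c[:400,:640]=b;c[400:600,:226]=cv2.resize(a,(226,200));cv2.imwrite('pics/c3.png',c)"
```

```text
[591.4007002  179.38926526 177.86048517] [ 0.01436245 -4.23992063  4.46809522] 0.23551805961727937
[588.94989371 239.45432946 178.0427554 ] [ 0.09666414  0.7580448  -2.53184494] 17.8
[(0.83, array([ -5., 192.]), 26), (0.76, array([-61., 154.]), 31), (0.68, array([  9., 155.]), 31), (0.58, array([-26., 158.]), 31), (0.45, array([ 59., 148.]), 32)]
[(0.63, array([-59., 155.]), 27), (0.57, array([-26., 154.]), 33), (0.56, array([ 12., 159.]), 32), (0.32, array([23., 59.]), 108)]
```

View pics/c3.png

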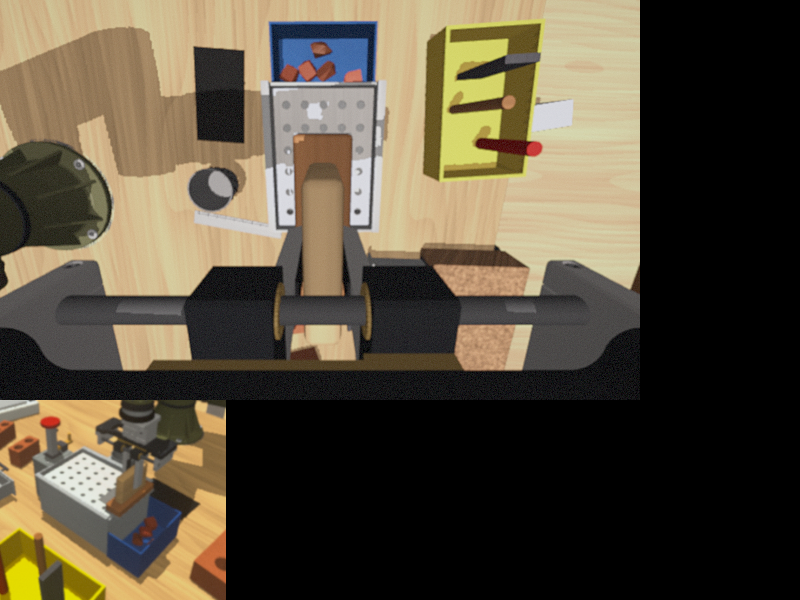

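All five chips lie in the trough and the deck is clear. I'll park the scraper, then look at the bricks.

```bash
cat >> h.py <<'E'
def bricks(p):
    out=[]
    for m in masks_of(p,'brick1'):
        if m['confidence']<.4: continue
        out.append((round(m['confidence'],2),int(m['region'].sum()))+rect(p,m['region'],65))
    return out
E
python3 - <<'E'
from h import *
ctrl.move_to([379.5,226,200],down(-.02))
ctrl.move_straight([379.5,226,65],speed=100)
f=ctrl.move_straight([379.5,226,49],speed=15,force_limit=4);s=ctrl.sense();print(f,s['tcp_pos'],s['force'])
ctrl.release();ctrl.dwell(.3)
ctrl.move_straight([379.5,226,200],speed=150)
ctrl.move_to([550,-330,400],down(1.57))
s=ctrl.sense();print(s['time'],s['joint_pos'])
p=shot('wrist');save(p,'w4')
for b in bricks(p): print(b)
for n in('top','scene'):
  q=shot(n)
  for m in masks_of(q,'scraper')[:1]: print(n,m['confidence'],rect(q,m['region'],25))
E
```

```text
True [379.45734993 225.95539376  52.71289938] [-1.1136424  -1.31443703  5.24180485]
29.0833 [-5.96531900e-01  4.83153906e-01  8.31977003e-01  7.43604359e-05
  1.82676369e+00 -2.16691710e+00]
(0.64, 1415, array([ 553.1262207 , -259.03585815]), np.float64(0.18751450393302416), (108.17961883544922, 53.21599197387695))
(0.63, 1581, array([ 545.26953125, -412.84552002]), np.float64(0.323741618566707), (103.41921997070312, 59.406898498535156))
top 0.92 (array([378.69030762, 225.40087891]), np.float64(-1.5651263798521176), (141.4069366455078, 50.220314025878906))
scene 0.66 (array([355.74740601, 215.84352112]), np.float64(0.6309779633825117), (216.54562377929688, 118.605224609375))
```

View pics/w4.png

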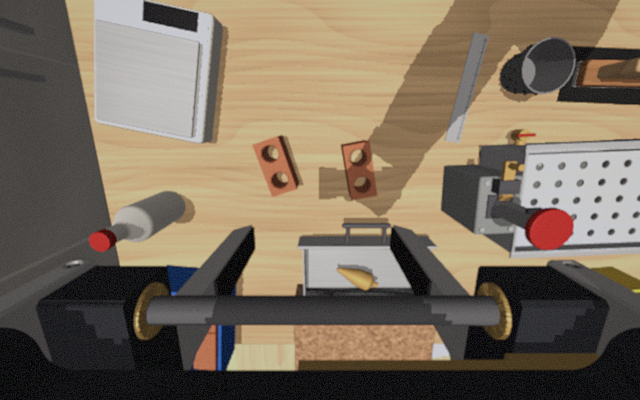

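Both bricks lie clear of other things: one at (358, 170) px, the other at (275, 165) px. I'll pick and place the nearer one first.

```bash
cat >> h.py <<'E'
def pick_place(c,a,ty,rel_x=0.):
    """refine over the brick with the wrist camera, grasp across the 50 mm side, lay at tank (0,ty)"""
    g=a-np.pi/2
    o=np.array([np.cos(a),np.sin(a)])          # put the camera above the brick (camera is at tool +x)
    tx=down(g)[:2,0]
    ctrl.move_to([*(c-60*tx),260],down(g))
    p=shot('wrist');bs=[b for b in bricks(p) if np.hypot(*(b[2]-c))<60 and b[4][1]>40 and b[4][0]<130]
    print('seen',bs)
    if bs: c=bs[0][2]; g=bs[0][3]-np.pi/2
    R=down(g);ctrl.move_to([*c,130],R)
    if ctrl.move_straight([*c,26],speed=90,force_limit=12): print('HIT',ctrl.sense()['tcp_pos']);return False
    ctrl.grab();s=ctrl.sense();print('width',s['gripper_width']*94)
    if s['gripper_width']*94<44: return False
    ctrl.move_straight([*c,290],speed=150)
    d=tw(rel_x,ty);R=down(TA-np.pi/2)
    ctrl.move_to([*d,320],R);print('held',ctrl.sense()['gripper_width']*94)
    ctrl.move_straight([*d,170],speed=100)
    f=ctrl.move_straight([*d,146],speed=15,force_limit=3);s=ctrl.sense();print('down',f,s['tcp_pos'],s['force'])
    ctrl.release();ctrl.dwell(.2);ctrl.move_straight([*d,320],speed=150);print('t',ctrl.sense()['time']);return True
E
python3 - <<'E'
from h import *
print(pick_place(np.array([553,-257.5]),.19,70))
ctrl.move_to([*tw(0,-10),430],down(TA-np.pi/2))
p=shot('wrist');save(p,'w5')
E
```

```text
seen [(0.79, 2545, array([ 555.23822021, -258.76513672]), np.float64(0.19355966322566553), (104.01966857910156, 51.719215393066406))]
width 49.71261019773486
held 50.037183057131855
down True [591.01219479 189.26830283 153.96495897] [ 0.06379522 -0.01554326  5.6703099 ]
t 43.25
True
```

View pics/w5.png

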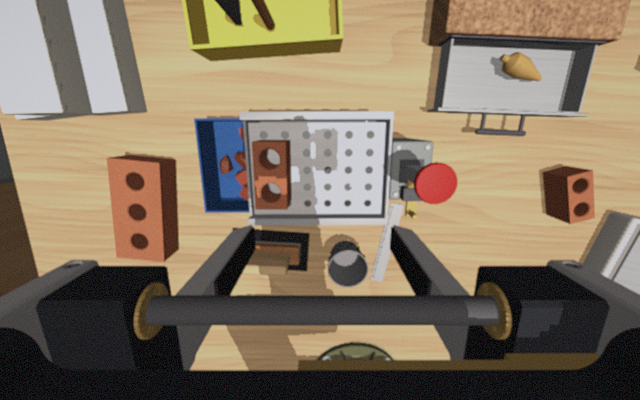

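The first brick lies well on the deck at (272, 175) px. Now the second.

```bash
python3 - <<'E'
from h import *
print(pick_place(np.array([545,-415]),.32,-25))
ctrl.move_to([*tw(0,-10),430],down(TA-np.pi/2))
p=shot('wrist');save(p,'w6')
for m in masks_of(p,'brick1'): c,a,sz=rect(p,m['region'],193);print(m['confidence'],wt(*c),a-TA,sz)
I=p['pixels'].astype(int);m=np.zeros(I.shape[:2],bool);m[140:230,400:470]=True;m&=(I[...,0]>130)&(I[...,1]<70)&(I[...,2]<70)
print('pad',m.sum(),rect(p,m,253),tw(0,-159))
E
```

```text
seen [(0.67, 2349, array([ 545.89855957, -418.57366943]), np.float64(0.3204571087047987), (103.10653686523438, 50.07170104980469))]
width 49.851051691350676
held 49.92853519238083
down True [594.53705709  94.29477684 153.97184497] [-2.79425724 -0.43024037  8.84682361]
t 57.5333
True
0.86 [-0.3380905  66.28101826] -0.006127887629744887 (107.6722183227539, 58.29217529296875)
0.72 [  1.08099449 -24.42410213] -0.0002670315681046684 (107.36283874511719, 50.0609130859375)
0.59 [ 22.8496059 113.5828409] 0.11126172321791242 (25.878467559814453, 17.999374389648438)
pad 546 (array([600.21313477, -38.09428406]), np.float64(1.3098440905385011), (52.020042419433594, 51.34939193725586)) [599.48165779 -39.59117692]
```

View pics/w6.png

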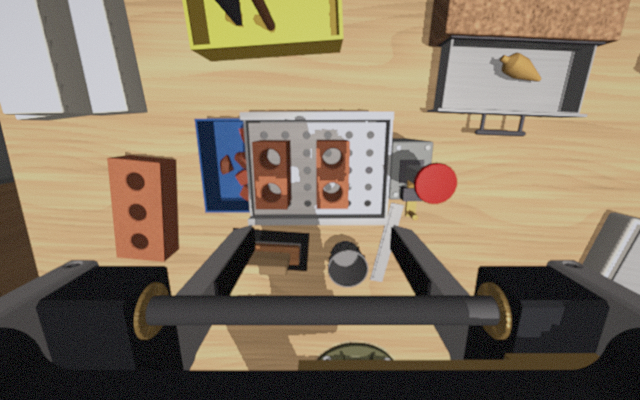

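Both bricks lie side by side at deck (0, 66) and (1, -24), clear of the walls. The pad is at (600, -39). I'll press it with the fingers shut.

```bash
python3 - <<'E'
from h import *
ctrl.grab();R=down(TA-np.pi/2);d=np.array([600,-39.])
ctrl.move_to([*d,290],R)
print(ctrl.move_straight([*d,258],speed=60,force_limit=10))
f=ctrl.move_straight([*d,177.5],speed=35,force_limit=37);s=ctrl.sense();print(f,s['tcp_pos'],s['force'])
if not f:
    f=ctrl.move_straight([*d,173],speed=8,force_limit=12);s=ctrl.sense();print(f,s['tcp_pos'],s['force'])
ctrl.dwell(.6);s=ctrl.sense();print(s['tcp_pos'],s['force'])
ctrl.move_straight([*d,s['tcp_pos'][2]+10],speed=15);print('up10',ctrl.sense()['force'])
ctrl.move_straight([*d,300],speed=80)
ctrl.move_to([*tw(0,-10),430],R);ctrl.dwell(.3)
p=shot('wrist');save(p,'w7')
q=shot('scene');save(q,'s7');print(ctrl.sense()['time'])
for t in('pad','scraper'):
  for b in boxes_of(q,t)[:2]: print(t,b)
I=p['pixels'].astype(int);m=np.zeros(I.shape[:2],bool);m[140:230,400:470]=True;m&=(I[...,0]>130)&(I[...,1]<70)&(I[...,2]<70)
for z in (253,182): print('pad',m.sum(),rect(p,m,z))
for m in masks_of(p,'scraper')[:2]: print(m['confidence'],rect(p,m['region'],25))
a=q['pixels'][130:400,190:460];c=np.zeros((600,800,3),np.uint8);c[:400,:640]=p['pixels'];c[330:600,500:770]=a;cv2.imwrite('pics/c7.png',c[:,:,::-1])
E
```

```text
False
False [600.26070986 -39.07669951 179.57941914] [-7.68491578  0.38038087 16.80343824]
False [600.27086497 -39.06602578 175.14423989] [-7.25669226  0.79694204 17.65909645]
[600.26154414 -39.05972527 175.14759115] [-7.25618097  0.74075282 18.35314283]
up10 [ 0.44978197  0.42425049 -0.4185409 ]
68.5917
pad {'point': [601.7, -28.4, 176.9], 'confidence': 0.71}
pad {'point': [537.2, -39.9, 157.7], 'confidence': 0.59}
scraper {'point': [392.9, 238.7, 44.6], 'confidence': 0.73}
pad 293 (array([611.5144043 , -12.57204247]), np.float64(0.03567345892053164), (43.226409912109375, 43.08865737915039))
pad 293 (array([600.46258545, -37.38012695]), np.float64(0.03567871450249549), (51.85497283935547, 51.68970489501953))
0.71 (array([369.69293213, 227.83770752]), np.float64(-1.5580078345224173), (140.60556030273438, 79.18103790283203))
0.37 (array([590.53869629,  55.05319214]), np.float64(-1.5351637182687732), (372.6051025390625, 168.8121337890625))
```

View pics/c7.png

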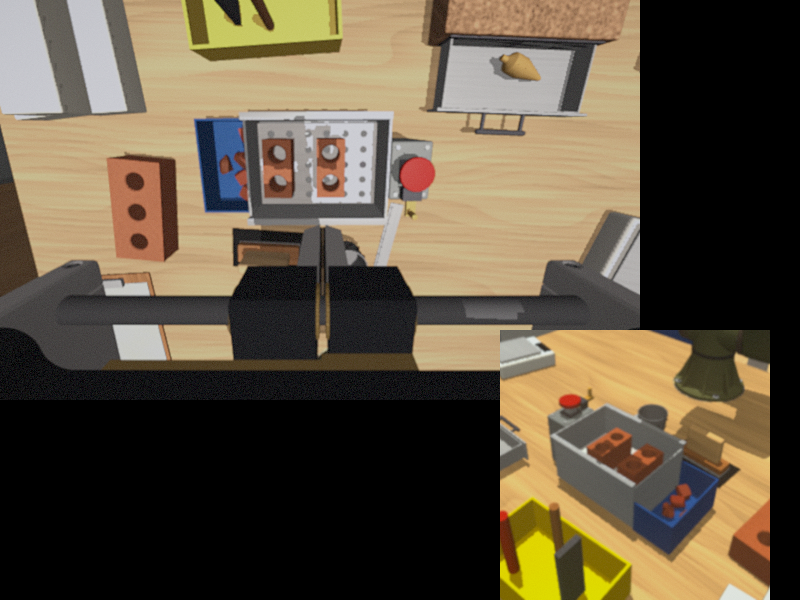

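The platform stays down with the pad at about 182 mm, the bricks lying on it and the chips in the trough. One last check is whether the scraper was knocked on its mat.

```bash
python3 - <<'E'
from h import *
ctrl.move_to([450,-330,350],down(-1.57));ctrl.dwell(.5)
q=shot('top');save(q,'t8')
for t,z in(('scraper',25),('mat',3),('whole_brick',65),('sieve_cup',78),('ruler',2)):
  for m in masks_of(q,t)[:1]: print(t,m['confidence'],rect(q,m['region'],z))
x,y=190,130;cv2.imwrite('pics/t8c.png',cv2.resize(q['pixels'][y:y+150,x:x+200],None,fx=3.5,fy=3.5)[:,:,::-1])
E
```

```text
scraper 0.73 (array([377.0440979 , 222.17318726]), np.float64(-1.5653828131367677), (141.6316680908203, 46.850341796875))
mat 0.82 (array([380.28088379, 224.89720154]), np.float64(1.5138646005917278), (183.04380798339844, 105.15321350097656))
whole_brick 0.71 (array([481.91558838, 480.13134766]), np.float64(-0.06580311526838578), (218.1050262451172, 117.33808898925781))
sieve_cup 0.93 (array([377.21307373,  46.62020874]), np.float64(-1.5662332041653166), (84.43194580078125, 80.86644744873047))
ruler 0.98 (array([406.32641602, -48.53407669]), np.float64(-0.16501771694068879), (199.81869506835938, 29.146148681640625))
```

View pics/t8c.png

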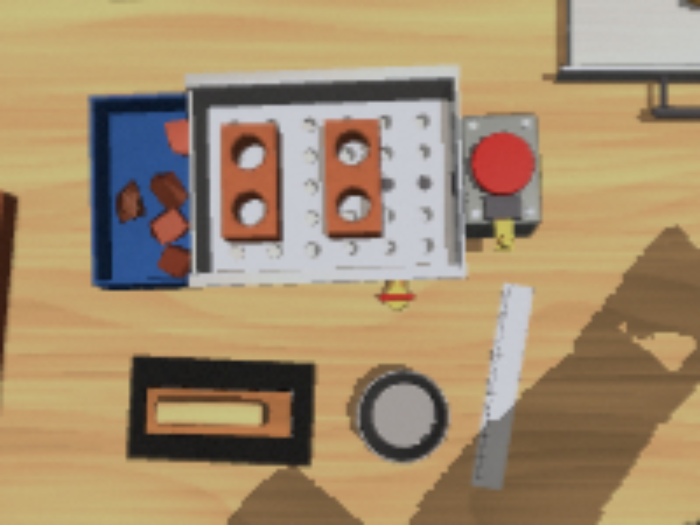

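The final view shows all five chips in the trough, both bricks flat in the lowered tank, the scraper centred on its mat and the bystanders in place.

```bash
python3 -c "
from h import *
print(job.sign_off())"
```

```text
the job is handed in; nothing more can be done
None
```

I handed the job in, and sign-off returned no verdict: in the last images all five chips are in the trough, both quarter bricks lie flat on the platform latched down in the tank, and the scraper stands on its mat with the bystanders unmoved.

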